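# Transfer profile offcuts to the inspection rack in reverse order

### The job

The four capped aluminium offcuts stand in a row in the coloured nests of the blue sanding rack. Move them into the cells of the pale wooden inspection rack in reverse order: the piece that stood leftmost goes into the rightmost cell, the second from the left into the second cell from the right, and so on. Set each down standing upright on the floor of its cell, one to a cell, without dropping any or tipping any over.

Things in the scene. Friction and masses are not known exactly. Their poses are not given: they have to be found in the camera images.
- red_piece: aluminium offcut with a red cap: round tube, 40 mm in diameter, 90 mm tall including the 8 mm cap, about 0.14 kg, loose. Origin at the centre of its underside, z up. At the start it stands upright in the red nest, up to 2 mm off its centre and turned up to 0.17 rad against it.
- blue_piece: aluminium offcut with a blue cap: plain square tube, 40 x 40 mm (sides along its x and y), 90 mm tall including the 8 mm cap, about 0.14 kg, loose. Origin at the centre of its underside, z up. At the start it stands upright in the blue nest, up to 2 mm off its centre and turned up to 0.17 rad against it.
- green_piece: aluminium offcut with a green cap: square T-slot profile with dark grooves in its sides, 40 x 40 mm (sides along its x and y), 90 mm tall including the 8 mm cap, about 0.14 kg, loose. Origin at the centre of its underside, z up. At the start it stands upright in the green nest, up to 2 mm off its centre and turned up to 0.17 rad against it.
- yellow_piece: aluminium offcut with a yellow cap: flat rectangular tube, 34 mm along its x by 44 mm along its y, 90 mm tall including the 8 mm cap, about 0.14 kg, loose. Origin at the centre of its underside, z up. At the start it stands upright in the yellow nest, up to 2 mm off its centre and turned up to 0.17 rad against it.
- red_nest: red plastic nest, fixed on the sanding rack: open square tray 62 x 62 mm, 18 mm high, walls and floor 4 mm thick. Origin at the centre of its underside, 12 mm above the table. The red piece starts in it; which nest stands at which place of the row varies.
- blue_nest: blue plastic nest, fixed on the sanding rack: open square tray 62 x 62 mm, 18 mm high, walls and floor 4 mm thick. Origin at the centre of its underside, 12 mm above the table. The blue piece starts in it; which nest stands at which place of the row varies.
- green_nest: green plastic nest, fixed on the sanding rack: open square tray 62 x 62 mm, 18 mm high, walls and floor 4 mm thick. Origin at the centre of its underside, 12 mm above the table. The green piece starts in it; which nest stands at which place of the row varies.
- yellow_nest: yellow plastic nest, fixed on the sanding rack: open square tray 62 x 62 mm, 18 mm high, walls and floor 4 mm thick. Origin at the centre of its underside, 12 mm above the table. The yellow piece starts in it; which nest stands at which place of the row varies.
- sanding_rack: blue steel rack, fixed, holding the nests in a row along its y, centres at y = +105, +35, -35, -105 mm; +y is its left end as the robot sees it. Base 85 mm (x) by 310 mm (y), 12 mm thick, end lugs 45 mm high. Origin at the centre of its underside. It may be the nearer or the farther rack; turned up to 0.1 rad.
- inspection_rack: pale wooden tray, fixed, 76 mm (x) by 286 mm (y), with four empty cells, 64 x 64 mm inside, centred at x = 0 and y = +105, +35, -35, -105 mm; +y is its left end as the robot sees it. Origin at the centre of its underside. Cell floors 10 mm, wall tops 35 mm above the table, walls 6 mm. Turned up to 0.1 rad. Loose shop things near the racks are below 20 mm.
There are look-alikes about, which are no part of the job. What is shaped like the blue_piece but orange is not meant. Leave any purple look-alike of the green_piece alone.

How it is judged:
At the end, for the whole second after the job is handed in: Each piece stands in the inspection cell that mirrors its own nest's place in the row (nest at y = +105 mm: piece at -105 mm, and so on), within 16 mm of the cell centre along each rack axis, foot within 4 mm of the floor, upright within 0.08 rad, at rest (0.02 m/s, 0.2 rad/s) (((y of red_nest in the frame of sanding_rack between 0.085 and 0.125 m and y of red_piece in the frame of inspection_rack between -0.121 and -0.089 m) or (y of red_nest in the frame of sanding_rack between 0.015 and 0.055 m and y of red_piece in the frame of inspection_rack between -0.051 and -0.019 m) or (y of red_nest in the frame of sanding_rack between -0.055 and -0.015 m and y of red_piece in the frame of inspection_rack between 0.019 and 0.051 m) or (y of red_nest in the frame of sanding_rack between -0.125 and -0.085 m and y of red_piece in the frame of inspection_rack between 0.089 and 0.121 m)) and x of red_piece in the frame of inspection_rack between -0.016 and 0.016 m and z of each of red_piece, blue_piece, green_piece, yellow_piece in the frame of inspection_rack below 0.014 m and angle between each of red_piece, blue_piece, green_piece, yellow_piece's own z axis and vertical below 0.08 rad and linear speed of each of red_piece, blue_piece, green_piece, yellow_piece below 0.02 m/s and angular speed of each of red_piece, blue_piece, green_piece, yellow_piece below 0.2 rad/s and ((y of blue_nest in the frame of sanding_rack between 0.085 and 0.125 m and y of blue_piece in the frame of inspection_rack between -0.121 and -0.089 m) or (y of blue_nest in the frame of sanding_rack between 0.015 and 0.055 m and y of blue_piece in the frame of inspection_rack between -0.051 and -0.019 m) or (y of blue_nest in the frame of sanding_rack between -0.055 and -0.015 m and y of blue_piece in the frame of inspection_rack between 0.019 and 0.051 m) or (y of blue_nest in the frame of sanding_rack between -0.125 and -0.085 m and y of blue_piece in the frame of inspection_rack between 0.089 and 0.121 m)) and x of blue_piece in the frame of inspection_rack between -0.016 and 0.016 m and ((y of green_nest in the frame of sanding_rack between 0.085 and 0.125 m and y of green_piece in the frame of inspection_rack between -0.121 and -0.089 m) or (y of green_nest in the frame of sanding_rack between 0.015 and 0.055 m and y of green_piece in the frame of inspection_rack between -0.051 and -0.019 m) or (y of green_nest in the frame of sanding_rack between -0.055 and -0.015 m and y of green_piece in the frame of inspection_rack between 0.019 and 0.051 m) or (y of green_nest in the frame of sanding_rack between -0.125 and -0.085 m and y of green_piece in the frame of inspection_rack between 0.089 and 0.121 m)) and x of green_piece in the frame of inspection_rack between -0.016 and 0.016 m and ((y of yellow_nest in the frame of sanding_rack between 0.085 and 0.125 m and y of yellow_piece in the frame of inspection_rack between -0.121 and -0.089 m) or (y of yellow_nest in the frame of sanding_rack between 0.015 and 0.055 m and y of yellow_piece in the frame of inspection_rack between -0.051 and -0.019 m) or (y of yellow_nest in the frame of sanding_rack between -0.055 and -0.015 m and y of yellow_piece in the frame of inspection_rack between 0.019 and 0.051 m) or (y of yellow_nest in the frame of sanding_rack between -0.125 and -0.085 m and y of yellow_piece in the frame of inspection_rack between 0.089 and 0.121 m)) and x of yellow_piece in the frame of inspection_rack between -0.016 and 0.016 m); the robot touches nothing.
It fails at once if a piece is tipped over (leaning more than 0.6 rad) (angle between any of red_piece, blue_piece, green_piece, yellow_piece's own z axis and vertical above 0.6 rad).
It fails at once if a piece is dropped (out of the fingers with its foot still more than 50 mm above the table) ((contact force between red_piece and the fingers below 0.01 N and height (world z) of red_piece above 0.05 m) or (contact force between blue_piece and the fingers below 0.01 N and height (world z) of blue_piece above 0.05 m) or (contact force between green_piece and the fingers below 0.01 N and height (world z) of green_piece above 0.05 m) or (contact force between yellow_piece and the fingers below 0.01 N and height (world z) of yellow_piece above 0.05 m)).
It also fails if it takes over 83 s, if anything falls off the work surface, if the arm or the gripper's body presses on something with over 40 N, if the wrist force passes 120 N, or if a joint passes its speed limit or range.

### The arm

A 6-joint arm with a two-finger parallel gripper is mounted at the origin on the work surface. World frame = base frame: x ahead of the robot, y to its left, z up, the work surface at z = 0. Lengths are in m, angles in rad, forces in N, time in s.
With the tool pointing down it reaches from about 0.275 to 0.85 m from the base axis. Payload 19 kg.
Tool frame: the origin (TCP) lies at the very end of the fingers, on their centre line; the grasp point (between the pads) lies 19 mm behind it; z points along the fingers, y is the line along which they close (so a half turn about z gives the same grasp; the last joint's range is limited). The gripper opens to 85 mm and grips with 20 to 120 N. Pads are 22 mm wide; open, the fingers measure 114 mm over their backs; the gripper's body (76 mm by 85 mm) begins 54 mm behind the grasp point. The pads swing forward as they close: fully open they stand 13 mm farther back than shut.
Start: joints at [-1.399, 0.15, 1.437, -0, 1.554, -0.134], TCP at [0.173, -0.548, 0.231] pointing down, gripper open.
Joint ranges: [-2.8, 2.8], [-0.68, 2.1], [0.12, 2.68], [-1.39, 4.53], [0.16, 2.79], [-2.81, 2.81]. Speed limits (rad/s): [1.89, 1.89, 2.22, 3.01, 3.01, 3.01].

### API

Orientations are given as a rotation vector (axis times angle).
In Python, from workcell import env, grab_frame, camera_info gives the robot as it stands. The module is installed in compiled form; this text tells all that it offers.
- The arm moves only by the tool step_arm, never from a script. Its arguments are lists of equal length, an entry for each row: "offset": the shift along the tool's x, y, z in mm, a list of three; "yaw": the turn about the tool's z in degrees. A call has exactly 8 rows; each row is the pose to reach, as a shift and turn from the pose commanded when the call began, along the tool's axes at that moment; what a row does not reach only later rows make up. A row lasts 1/8 s, in which the tool goes at most 62.5 mm and 10.7 degrees, less where a joint would pass 70% of its speed; a pose out of reach is approached as far as the arm can. A call with a gripper value outside its range is refused whole. "grip" is the opening, from -1 (shut) to 1 (fully open), set as the call begins (left out, the last holds). The fingers move at their own pace and stop on an object; the grip force is fixed at half the most. Time passes only in rows, so rows that repeat a pose let the fingers close, or fill a call up. It gives the time, the measured TCP pose, the force, the opening and the grip force at its end, in the units of the state.
- env.state(): the state, without advancing time (a new reading comes with each control period).
- grab_frame(name): name is "scene" or "top" or "wrist"; returns the picture (400x640x3 uint8, blue, green, red); there is no depth.
- camera_info(name): a dict with "intrinsics" (3x3 intrinsics, pixels), "R" (3x3) and "t" (3): a world point X has camera coordinates R X + t; the wrist camera has in their place "tool_from_camera" (4x4, takes a point from camera to tool coordinates, whose origin is the TCP and whose axes are the flange's). Camera axes: x right, y down, z forward; pixel columns grow to the right and rows downward; lengths in m; the calibration is good to about 2 mm. A picture is of the moment at which its call begins: read the wrist's pose just before it. camera_info takes no time and is no camera call.
- env.job_done(): hands the job in; it is judged then, once.
The state is a dict: "clock": time; "joint_pos": joint angles; "joint_vel": joint speeds; "tau": joint torques, N m; "ee_pos": TCP position; "ee_rot": TCP orientation; "wrist_force": force on the tool from outside, world axes, zero at the start; "ft_torque": the same for the moment, N m; "width": finger opening in m; "gripper_force": force on a finger pad.
Only numpy, scipy, OpenCV 4.12 (cv2) and the standard library are available. Lean on these libraries where they do the work, as an engineer would, in place of code of your own. Each camera call takes 0.05 s, during which the arm holds its last target. There are 200 camera calls.

## Working session

There is one attempt and no reset: what is moved stays moved. The work goes in short steps, Python scripts to look and compute and a tool call to move; the robot and the scene stay as the last step left them, time stands still between calls to the robot, and variables do not carry over. Pictures are saved under pics/ and viewed, at most 14 in all, crops included, and the job is handed in when it is done.

Besides the shell and the picture viewer there is one more tool, called as name([rows], argument=value, ...), one row to a line, values as JSON. step_arm: Moves the arm, as the interface text tells. Its arguments: {"type":"object","properties":{"offset":{"type":"array","items":{"type":"array","items":{"type":"number"}}},"yaw":{"type":"array","items":{"type":"number"}},"grip":{"type":"number"}},"required":["offset","yaw"]}

```bash
mkdir -p pics; python3 - <<'E'
from workcell import env, grab_frame, camera_info
import cv2,json
s=env.state(); print({k:s[k] for k in ('clock','ee_pos','ee_rot','width')})
for n in ('top','scene'):
    cv2.imwrite(f'pics/{n}0.png',grab_frame(n))
for n in ('top','wrist'): print(camera_info(n))
E
```

```text
{'clock': 0.0, 'ee_pos': array([ 0.17303699, -0.54808128,  0.23067135]), 'ee_rot': array([-3.10372497e+00, -4.78308753e-01,  7.29398363e-05]), 'width': 0.08561547189167493}
{'intrinsics': array([[478.10771184,   0.        , 317.41615953],
       [  0.        , 478.10771184, 205.45683927],
       [  0.        ,   0.        ,   1.        ]]), 'R': array([[-0.01978291, -0.99974001,  0.01133836],
       [-0.98639225,  0.01766497, -0.16345727],
       [ 0.16321448, -0.01441773, -0.98648526]]), 't': array([-0.00986395,  0.50901558,  0.72838167])}
{'intrinsics': array([[276.73102219,   0.        , 319.90413448],
       [  0.        , 276.73102219, 198.20909391],
       [  0.        ,   0.        ,   1.        ]]), 'tool_from_camera': array([[ 1.01916372e-03, -9.64919757e-01, -2.62542994e-01,
         6.62146751e-02],
       [ 9.99999473e-01,  1.01540301e-03,  1.49997383e-04,
         5.66322678e-04],
       [ 1.21851506e-04, -2.62543008e-01,  9.64920284e-01,
        -1.43932513e-01],
       [ 0.00000000e+00,  0.00000000e+00,  0.00000000e+00,
         1.00000000e+00]])}
```

View pics/top0.png

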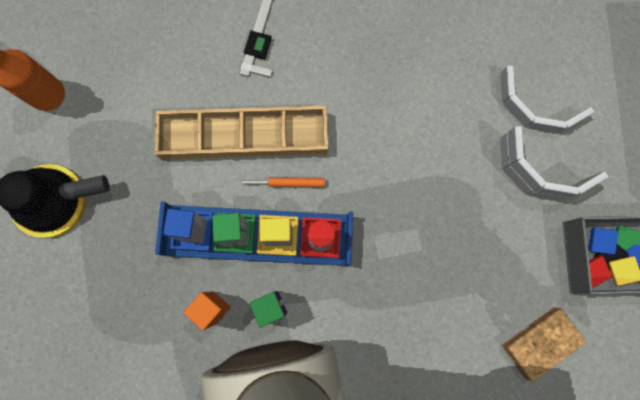

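View pics/scene0.png

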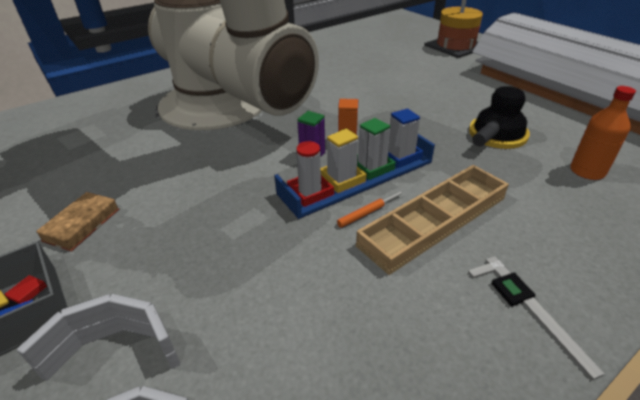

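The top picture shows, left to right, blue (180,225), green (230,230), yellow (277,235) and red (322,237) in the nearer sanding rack. The inspection rack is beyond it at (157..328, 107..158). The orange and purple/green decoys stand at (205,310) and (267,310). I'll enlarge this area.

```bash
python3 - <<'E'
import cv2
im=cv2.imread('pics/top0.png')[95:275,145:365]
cv2.imwrite('pics/crop0.png',cv2.resize(im,None,fx=3.3333,fy=3.3333,interpolation=cv2.INTER_CUBIC)[:600])
E
```

```text
(no output)
```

View pics/crop0.png

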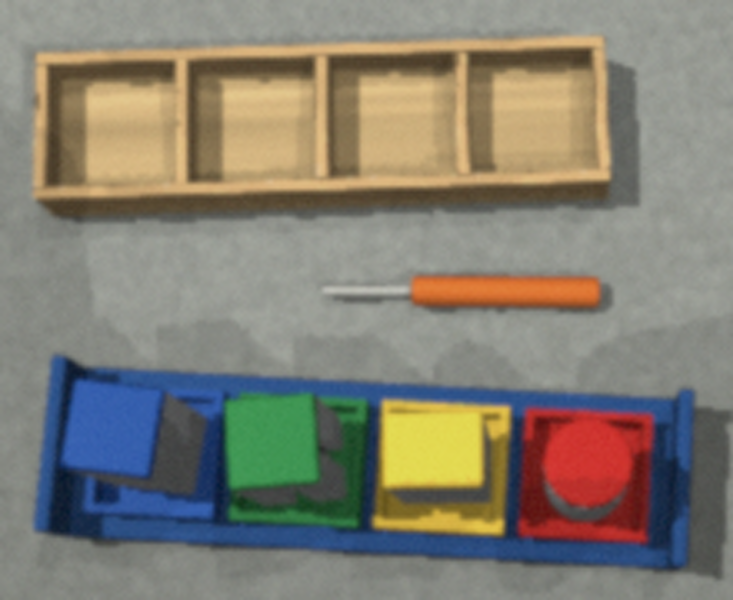

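```bash
cat > h.py <<'E'
import numpy as np, json
from scipy.spatial.transform import Rotation as Ro
from workcell import env, grab_frame, camera_info
def px2w(cam,uv,z,st=None):
    c=camera_info(cam); K=c['intrinsics']
    d=np.linalg.inv(K)@np.array([uv[0],uv[1],1.])
    if cam=='wrist':
        T=c['tool_from_camera']; R=Ro.from_rotvec(st['ee_rot']).as_matrix()
        o=R@T[:3,3]+st['ee_pos']; d=R@T[:3,:3]@d
    else: o=-c['R'].T@c['t']; d=c['R'].T@d
    return (o+d*(z-o[2])/d[2])
def go(x,y,z,psi):
    "offset mm/yaw deg from the present pose to TCP xyz (m), tool-x heading psi (deg)"
    s=env.state(); R=Ro.from_rotvec(s['ee_rot']).as_matrix()
    off=R.T@(np.array([x,y,z])-s['ee_pos'])*1e3
    h=np.degrees(np.arctan2(R[1,0],R[0,0]))
    return off.round(1), round(-((psi-h+180)%360-180),1)
E
python3 - <<'E'
from h import *
f=lambda p:(p[0]/3.3333+145-.35,p[1]/3.3333+95-.35)
def ang(v): return round(np.degrees(np.arctan2(v[1],v[0])),1)
D={'rack':(.035,[(37,54),(604,38),(610,182),(35,200)]),
'blue':(.106,[(78,379),(166,387),(152,475),(62,458)]),
'green':(.106,[(225,398),(311,392),(320,482),(233,489)]),
'yellow':(.106,[(388,410),(481,412),(484,488),(383,485)]),
'rednest':(.030,[(525,408),(654,412),(650,541),(518,535)])}
for k,(z,P) in D.items():
    W=np.array([px2w('top',f(p),z)[:2] for p in P]); e=np.roll(W,-1,0)-W
    print(k,W.mean(0).round(4),'edges',np.linalg.norm(e,axis=1).round(4),'ang',[ang(v) for v in (W[0]-W[1],W[3]*-1+W[2]*1,W[0]-W[3],W[1]-W[2])])
for p in ((545,462),(632,462),(588,419),(588,505),(588,462)): print('red',px2w('top',f(p),.106).round(4))
for p in ((188,310),(208,292),(228,306),(207,328),(250,298),(277,292),(285,317),(258,327)): print('decoy',px2w('top',p,.09).round(3))
E
```

```text
rack [0.6395 0.1047] edges [0.2851 0.0753 0.2847 0.0757] ang [np.float64(90.8), np.float64(-89.1), np.float64(1.3), np.float64(1.0)]
blue [0.4772 0.1843] edges [0.039  0.0391 0.0402 0.0353] ang [np.float64(83.7), np.float64(-101.7), np.float64(-9.6), np.float64(-7.7)]
green [0.4691 0.1152] edges [0.0378 0.04   0.0379 0.0404] ang [np.float64(93.0), np.float64(-86.4), np.float64(5.9), np.float64(6.0)]
yellow [0.464  0.0444] edges [0.0409 0.0335 0.0441 0.0331] ang [np.float64(87.7), np.float64(-92.8), np.float64(-3.8), np.float64(1.7)]
rednest [ 0.4593 -0.0239] edges [0.0631 0.0629 0.0638 0.0619] ang [np.float64(87.2), np.float64(-93.7), np.float64(-4.0), np.float64(-3.4)]
red [ 0.4572 -0.0042  0.106 ]
red [ 0.4565 -0.0423  0.106 ]
red [ 0.4759 -0.0234  0.106 ]
red [ 0.438  -0.0226  0.106 ]
red [ 0.4569 -0.023   0.106 ]
decoy [0.35  0.172 0.09 ]
decoy [0.375 0.144 0.09 ]
decoy [0.355 0.114 0.09 ]
decoy [0.324 0.144 0.09 ]
decoy [0.366 0.082 0.09 ]
decoy [0.373 0.043 0.09 ]
decoy [0.337 0.032 0.09 ]
decoy [0.324 0.071 0.09 ]
```

```bash
python3 -c "
from h import *
print(go(.457,-.023,.22,86))"
```

```text
(array([ 428.9, -415.3,   11.3]), np.float64(-68.5))
```

step_arm([
  [25,-24,0],
  [70,-68,0],
  [120,-116,0],
  [170,-165,0],
  [220,-213,0],
  [270,-261,0],
  [320,-310,5],
  [370,-358,8],
], yaw=[-6,-15,-25,-34,-43,-52,-61,-68], grip=1)

```text
clock: 1.1
ee_pos: [0.3981, -0.1312, 0.2252]
ee_rot: [2.302, 2.138, 0.0]
wrist_force: [1.4, -1.1, -0.2]
width: 0.0859
gripper_force: 0.0
```

```bash
python3 -c "
from h import *
import cv2
s=env.state();np.save('st1.npy',np.r_[s['ee_pos'],s['ee_rot']]);cv2.imwrite('pics/w1.png',grab_frame('wrist'))
print(s['clock'],s['ee_pos'],s['joint_pos'],go(.457,-.023,.22,86))"
```

```text
1.1 [ 0.39813512 -0.13119083  0.22524034] [-5.02613874e-01 -1.80193572e-01  1.77550675e+00  7.06590760e-05
  1.54592976e+00 -4.28783962e-01] (array([105.3,  50. ,   5.3]), np.float64(0.4))
```

View pics/w1.png

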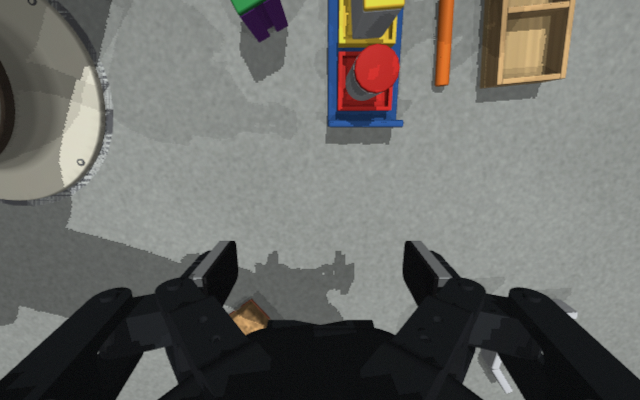

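The wrist picture shows the red cap at about (377,69) and the near inspection cell at the top right. I'll check this against the top-camera value.

```bash
python3 -c "
from h import *
v=np.load('st1.npy');st=dict(ee_pos=v[:3],ee_rot=v[3:])
print(px2w('wrist',(377,69),.106,st), px2w('wrist',(388,109),.03,st),px2w('wrist',(340,110),.03,st),px2w('wrist',(566,77),.035,st),px2w('wrist',(484,86),.035,st))
print(go(.457,-.023,.17,86),env.state()['clock'])"
```

```text
[ 0.45619768 -0.02383043  0.106     ] [ 0.48360714 -0.05574732  0.03      ] [ 0.42763086 -0.05278298  0.03      ] [ 0.68136566 -0.03619185  0.035     ] [ 0.59059925 -0.0390033   0.035     ]
(array([105.1,  49.9,  55.3]), np.float64(0.4)) 1.15
```

step_arm([
  [30,15,15],
  [65,31,35],
  [95,45,50],
  [105,50,55],
  [105,50,75],
  [105,50,105],
  [105,50,135],
  [105,50,150],
], yaw=[0,0,0,0,0,0,0,0])

```text
clock: 2.15
ee_pos: [0.4552, -0.0328, 0.0743]
ee_rot: [-2.306, -2.132, 0.001]
wrist_force: [0.1, 0.0, -0.0]
width: 0.0852
gripper_force: 0.0
```

```bash
python3 -c "
from h import *
import cv2
s=env.state();print(s['ee_pos'],go(.457,-.0235,.061,86));cv2.imwrite('pics/w2.png',grab_frame('wrist'))"
```

```text
[ 0.45521712 -0.03280667  0.07427789] (array([ 9.4,  1.1, 13.3]), np.float64(-0.5))
```

View pics/w2.png

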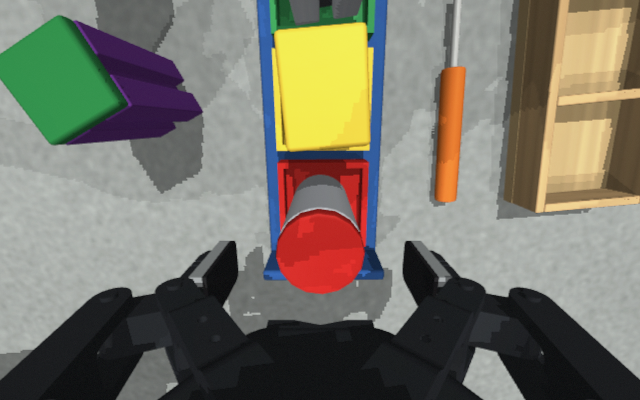

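The red piece stands between the fingers, with its cap at (320,250), slightly towards image-up. I need 9 mm more along tool x, then I'll close.

step_arm([
  [5,1,5],
  [9,1,10],
  [9,1,13],
  [9,1,13],
  [9,1,13],
  [9,1,13],
  [9,1,13],
  [9,1,13],
], yaw=[0,0,0,0,0,0,0,0])

```text
clock: 3.2
ee_pos: [0.4574, -0.0235, 0.0623]
ee_rot: [-2.307, -2.133, -0.0]
wrist_force: [-1.2, 0.0, -0.1]
width: 0.0854
gripper_force: 0.0
```

step_arm([
  [0,0,0],
  [0,0,0],
  [0,0,0],
  [0,0,0],
  [0,0,0],
  [0,0,0],
  [0,0,0],
  [0,0,0],
], yaw=[0,0,0,0,0,0,0,0], grip=-1)

```text
clock: 4.2
ee_pos: [0.4574, -0.0235, 0.0624]
ee_rot: [-2.307, -2.133, -0.0]
wrist_force: [-3.4, 0.2, 5.2]
width: 0.0391
gripper_force: 60.0
```

```bash
python3 -c "
from h import *
print(go(.457,-.0235,.061,86),go(.6377,.2097,.165,91))"
```

```text
(array([-0. , -0.4,  1.4]), np.float64(-0.5)) (array([ 246.6,  161.5, -102.6]), np.float64(-5.5))
```

step_arm([
  [0,0,-15],
  [0,0,-45],
  [0,0,-75],
  [0,0,-95],
  [5,3,-103],
  [25,16,-103],
  [55,36,-103],
  [90,59,-103],
], yaw=[0,0,0,0,0,0,-1,-2])

```text
clock: 5.2
ee_pos: [0.5238, 0.0627, 0.1651]
ee_rot: [-2.269, -2.173, 0.0]
wrist_force: [0.0, -1.3, -1.5]
width: 0.0387
gripper_force: 60.5
```

step_arm([
  [36,23,0],
  [71,47,0],
  [102,67,0],
  [130,85,0],
  [148,97,0],
  [157,102,0],
  [157,102,0],
  [157,102,0],
], yaw=[-1,-2,-3,-3,-3,-3,-3,-3])

```text
clock: 6.2
ee_pos: [0.6316, 0.2135, 0.1653]
ee_rot: [-2.212, -2.231, 0.0]
wrist_force: [-0.7, -0.1, -1.8]
width: 0.0386
gripper_force: 60.5
```

```bash
python3 -c "
from h import *
print(go(.6377,.2097,.057,91))"
```

```text
(array([ -3.9,   6.1, 108.3]), np.float64(-0.5))
```

step_arm([
  [-2,3,10],
  [-4,6,30],
  [-4,6,55],
  [-4,6,80],
  [-4,6,96],
  [-4,6,104],
  [-4,6,107],
  [-4,6,108],
], yaw=[0,0,0,0,0,0,0,0])

```text
clock: 7.2
ee_pos: [0.6383, 0.2102, 0.0578]
ee_rot: [2.211, 2.231, 0.001]
wrist_force: [0.6, 0.2, -1.1]
width: 0.0392
gripper_force: 60.5
```

```bash
python3 -c "
from h import *
import cv2
print(go(.6377,.2097,.0564,91));cv2.imwrite('pics/w3.png',grab_frame('wrist'))"
```

```text
(array([-0.5, -0.6,  1.4]), np.float64(-0.5))
```

View pics/w3.png

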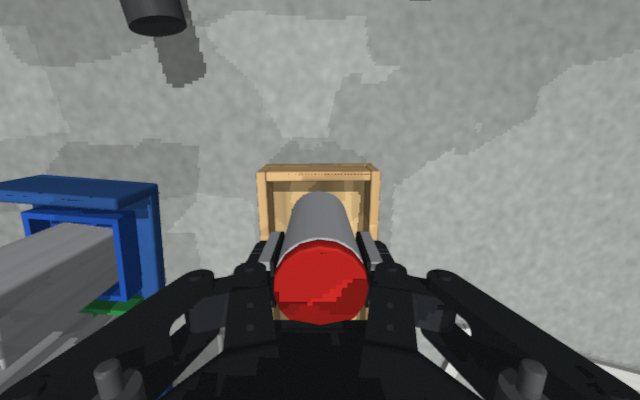

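Red sits centred in the leftmost cell: cell walls at columns 262 and 378, cap at 320. I'll lower 1 mm, release, and refine yellow from the earlier wrist picture.

step_arm([
  [0,0,1],
  [0,0,1],
  [0,0,1],
  [0,0,1],
  [0,0,1],
  [0,0,1],
  [0,0,1],
  [0,0,1],
], yaw=[0,0,0,0,0,0,0,0])

```text
clock: 8.25
ee_pos: [0.6381, 0.2102, 0.0564]
ee_rot: [2.211, 2.232, 0.0]
wrist_force: [-0.1, 0.2, 2.4]
width: 0.039
gripper_force: 60.5
```

step_arm([
  [0,0,0],
  [0,0,0],
  [0,0,0],
  [0,0,0],
  [0,0,-10],
  [0,0,-35],
  [0,0,-70],
  [0,0,-100],
], yaw=[0,0,0,0,0,0,0,0], grip=1)

```text
clock: 9.25
ee_pos: [0.6382, 0.2102, 0.1585]
ee_rot: [2.211, 2.231, 0.002]
wrist_force: [0.8, -0.4, 0.7]
width: 0.0852
gripper_force: 0.0
```

```bash
python3 -c "
from h import *
st=dict(ee_pos=np.array([.4552,-.0328,.0743]),ee_rot=np.array([-2.306,-2.132,.001]))
W=np.array([px2w('wrist',p,.106,st)[:2] for p in ((274,30),(366,22),(371,146),(286,151))])
print(W.mean(0),W,np.linalg.norm(np.roll(W,-1,0)-W,axis=1))
print(go(.464,.0444,.170,88))"
```

```text
[0.46294282 0.04452789] [[0.44633038 0.06636142]
 [0.47950179 0.06633957]
 [0.48001963 0.0223778 ]
 [0.44591947 0.02303278]] [0.03317142 0.04396481 0.03410645 0.04333058]
(array([-164.2, -175.6,  -11.7]), np.float64(2.5))
```

step_arm([
  [-15,-16,-5],
  [-50,-53,-11],
  [-90,-96,-11],
  [-130,-139,-11],
  [-155,-166,-11],
  [-165,-176,-11],
  [-165,-176,-11],
  [-165,-176,-11],
], yaw=[0,0,1,1,2,2,2,2])

```text
clock: 10.25
ee_pos: [0.4643, 0.044, 0.1675]
ee_rot: [2.249, 2.193, 0.001]
wrist_force: [0.1, -0.2, 0.4]
width: 0.0855
gripper_force: 0.0
```

```bash
python3 -c "
from h import *
print(go(.4635,.0445,.0615,89))"
```

```text
(array([  0.4,  -0.8, 106. ]), np.float64(-0.4))
```

step_arm([
  [0,-1,15],
  [0,-1,40],
  [0,-1,70],
  [0,-1,92],
  [0,-1,103],
  [0,-1,106],
  [0,-1,106],
  [0,-1,106],
], yaw=[0,0,0,0,0,0,0,0])

```text
clock: 11.25
ee_pos: [0.4629, 0.0436, 0.0619]
ee_rot: [2.249, 2.192, 0.001]
wrist_force: [0.2, 0.5, 0.2]
width: 0.0853
gripper_force: 0.0
```

step_arm([
  [0,0,0],
  [0,0,0],
  [0,0,0],
  [0,0,0],
  [0,0,0],
  [0,0,0],
  [0,0,0],
  [0,0,0],
], yaw=[0,0,0,0,0,0,0,0], grip=-1)

```text
clock: 12.25
ee_pos: [0.4626, 0.0435, 0.0616]
ee_rot: [2.25, 2.192, 0.0]
wrist_force: [-1.3, 1.3, 6.1]
width: 0.0336
gripper_force: 59.3
```

```bash
python3 -c "
from h import *
print(env.state()['ee_pos'],go(.6389,.1397,.165,91))"
```

```text
[0.46263742 0.04354103 0.06155702] (array([ 100.7,  173.7, -103.4]), np.float64(-2.5))
```

step_arm([
  [0,0,-15],
  [0,0,-45],
  [0,0,-75],
  [0,0,-95],
  [3,5,-103],
  [15,25,-103],
  [32,55,-103],
  [50,87,-103],
], yaw=[0,0,0,0,0,0,0,0])

```text
clock: 13.25
ee_pos: [0.5517, 0.092, 0.164]
ee_rot: [-2.25, -2.192, 0.0]
wrist_force: [-0.4, -0.7, -1.3]
width: 0.0335
gripper_force: 59.4
```

step_arm([
  [18,32,0],
  [34,60,0],
  [44,77,0],
  [50,86,0],
  [51,87,3],
  [51,87,15],
  [51,87,35],
  [51,87,50],
], yaw=[0,-1,-2,-2,-2,-2,-2,-2])

```text
clock: 14.25
ee_pos: [0.6383, 0.1398, 0.1124]
ee_rot: [-2.211, -2.231, 0.002]
wrist_force: [-0.2, -0.6, -1.6]
width: 0.0335
gripper_force: 59.5
```

```bash
python3 -c "
from h import *
print(env.state()['ee_pos'],go(.6389,.1395,.056,91))"
```

```text
[0.63834808 0.13976971 0.11235587] (array([-0.3,  0.6, 56.4]), np.float64(-0.5))
```

step_arm([
  [0,0,12],
  [0,0,28],
  [0,0,42],
  [0,0,50],
  [0,0,54],
  [0,0,55],
  [0,0,55],
  [0,0,55],
], yaw=[0,0,0,0,0,0,0,0])

```text
clock: 15.25
ee_pos: [0.6393, 0.1401, 0.0597]
ee_rot: [2.211, 2.231, 0.001]
wrist_force: [0.9, 0.6, -1.9]
width: 0.0333
gripper_force: 59.5
```

Now I'll go down 4 mm to 0.0557, then release and lift.

step_arm([
  [0,0,2],
  [0,0,4],
  [0,0,4],
  [0,0,4],
  [0,0,4],
  [0,0,4],
  [0,0,4],
  [0,0,4],
], yaw=[0,0,0,0,0,0,0,0])

```text
clock: 16.25
ee_pos: [0.6393, 0.1401, 0.0556]
ee_rot: [2.211, 2.231, 0.001]
wrist_force: [-0.1, 0.5, 5.4]
width: 0.0336
gripper_force: 60.1
```

step_arm([
  [0,0,0],
  [0,0,0],
  [0,0,0],
  [0,0,0],
  [0,0,-10],
  [0,0,-35],
  [0,0,-70],
  [0,0,-100],
], yaw=[0,0,0,0,0,0,0,0], grip=1)

```text
clock: 17.25
ee_pos: [0.6392, 0.1401, 0.1575]
ee_rot: [2.211, 2.231, 0.001]
wrist_force: [0.1, 0.2, -0.2]
width: 0.0856
gripper_force: 0.0
```

```bash
python3 -c "
from h import *
import cv2
print(go(.469,.1152,.17,94.5))
s=env.state();print(s['ee_pos'],s['ee_rot'],s['joint_pos'][[0,5]]);cv2.imwrite('pics/w4.png',grab_frame('wrist'))"
```

```text
(array([ -23.3, -170.4,  -12.7]), np.float64(-4.0))
[0.63920707 0.14005435 0.15747373] [2.21083857e+00 2.23110307e+00 1.49632101e-03] [0.098002   0.08886323]
```

View pics/w4.png

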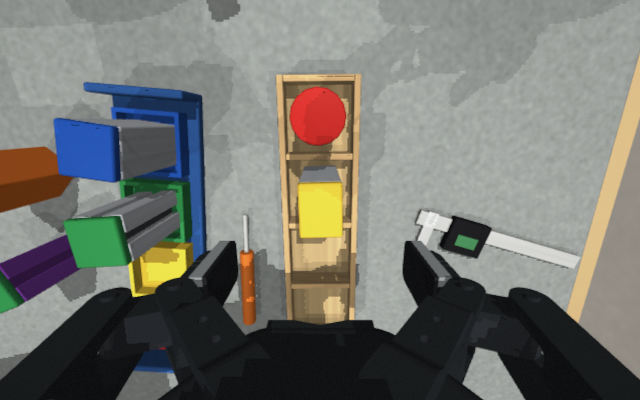

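Red and yellow stand in their cells at (318,115) and (320,205). Next is green.

step_arm([
  [-2,-15,-5],
  [-7,-50,-13],
  [-13,-95,-13],
  [-18,-135,-13],
  [-22,-160,-13],
  [-23,-170,-13],
  [-23,-170,-13],
  [-23,-170,-13],
], yaw=[0,-1,-2,-3,-4,-4,-4,-4])

```text
clock: 18.3
ee_pos: [0.4698, 0.1155, 0.1681]
ee_rot: [-2.132, -2.307, 0.0]
wrist_force: [-0.5, -0.1, -0.1]
width: 0.0853
gripper_force: 0.0
```

```bash
python3 -c "
from h import *
import cv2
print(go(.469,.1152,.0615,94.5))
s=env.state();np.save('st5.npy',np.r_[s['ee_pos'],s['ee_rot']]);cv2.imwrite('pics/w5.png',grab_frame('wrist'))"
```

```text
(array([ -0.2,  -0.8, 106.6]), np.float64(0.0))
```

View pics/w5.png

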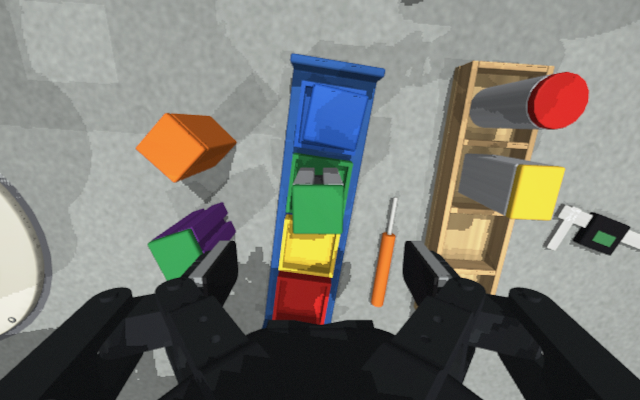

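Green is square to the fingers at (317,210). Blue is at (334,115), turned relative to the tool. I'll grasp green and work out blue.

step_arm([
  [0,-1,15],
  [0,-1,40],
  [0,-1,70],
  [0,-1,92],
  [0,-1,103],
  [0,-1,107],
  [0,-1,107],
  [0,-1,107],
], yaw=[0,0,0,0,0,0,0,0])

```text
clock: 19.35
ee_pos: [0.4687, 0.1155, 0.0619]
ee_rot: [2.132, 2.307, 0.001]
wrist_force: [-0.4, 0.1, 0.5]
width: 0.0852
gripper_force: 0.0
```

step_arm([
  [0,0,0],
  [0,0,0],
  [0,0,0],
  [0,0,0],
  [0,0,0],
  [0,0,0],
  [0,0,0],
  [0,0,0],
], yaw=[0,0,0,0,0,0,0,0], grip=-1)

```text
clock: 20.35
ee_pos: [0.4684, 0.1154, 0.0616]
ee_rot: [2.132, 2.307, 0.0]
wrist_force: [-1.7, -0.5, 6.0]
width: 0.0393
gripper_force: 60.5
```

```bash
python3 -c "
from h import *
import cv2
v=np.load('st5.npy');st=dict(ee_pos=v[:3],ee_rot=v[3:])
for P in (((292,187),(343,184),(341,233),(292,234)),((309,82),(367,92),(360,148),(301,142))):
    W=np.array([px2w('wrist',p,.106,st)[:2] for p in P]);e=np.roll(W,-1,0)-W
    print(W.mean(0),np.linalg.norm(e,axis=1),np.degrees(np.arctan2(e[:,1],e[:,0])))
print(env.state()['ee_pos'],go(.6401,.0697,.165,91))
im=cv2.imread('pics/w5.png')[60:180,270:400];cv2.imwrite('pics/w5c.png',cv2.resize(im,None,fx=4.5,fy=4.5,interpolation=cv2.INTER_CUBIC))"
```

```text
[0.46753842 0.11546838] [0.03895099 0.04003242 0.03919044 0.03855484] [   8.00404896  -86.4688325  -174.18941783   93.04510206]
[0.47448939 0.1861512 ] [0.04098121 0.03879939 0.04353182 0.04129045] [ -4.56015933 -90.49495688 178.84780193  85.82411057]
[0.46838987 0.11543614 0.06156747] (array([ -59.1,  167.6, -103.4]), np.float64(3.5))
```

View pics/w5c.png

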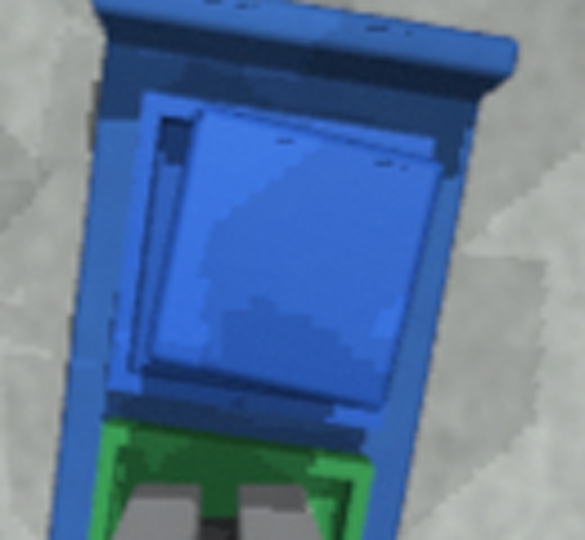

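The crop shows the blue cap corners at (198,108), (440,165), (382,408) and (152,358). I'll carry green now.

step_arm([
  [0,0,-15],
  [0,0,-45],
  [0,0,-75],
  [0,0,-95],
  [-2,5,-103],
  [-8,24,-103],
  [-19,53,-103],
  [-30,84,-103],
], yaw=[0,0,0,0,0,0,0,0])

```text
clock: 21.35
ee_pos: [0.5553, 0.0917, 0.164]
ee_rot: [-2.132, -2.307, 0.0]
wrist_force: [-0.5, -0.7, -1.5]
width: 0.0397
gripper_force: 60.5
```

step_arm([
  [-11,31,0],
  [-20,58,0],
  [-26,75,0],
  [-29,83,0],
  [-29,84,3],
  [-29,84,15],
  [-29,84,35],
  [-29,84,50],
], yaw=[0,1,2,3,3,3,3,3])

```text
clock: 22.35
ee_pos: [0.6396, 0.07, 0.1123]
ee_rot: [-2.191, -2.25, 0.002]
wrist_force: [0.3, 0.8, 0.1]
width: 0.0396
gripper_force: 60.5
```

```bash
python3 -c "
from h import *
v=np.load('st5.npy');st=dict(ee_pos=v[:3],ee_rot=v[3:])
P=np.array(((198,108),(440,165),(382,408),(152,358)))/4.5+[270-.4,60-.4]
W=np.array([px2w('wrist',p,.106,st)[:2] for p in P]);e=np.roll(W,-1,0)-W
print(W.mean(0),np.linalg.norm(e,axis=1),np.degrees(np.arctan2(e[:,1],e[:,0])))
print(env.state()['ee_pos'],go(.6401,.0697,.0558,91))"
```

```text
[0.47491971 0.18531751] [0.03857159 0.03829466 0.03839255 0.03851552] [ -7.824295   -97.20581353 172.50182938  83.05792895]
[0.63963892 0.06998412 0.11229353] (array([-0.3,  0.5, 56.5]), np.float64(0.5))
```

step_arm([
  [0,0,12],
  [0,0,28],
  [0,0,42],
  [0,0,52],
  [0,0,56],
  [0,0,58],
  [0,0,59],
  [0,0,59],
], yaw=[0,0,0,0,0,0,0,0])

```text
clock: 23.35
ee_pos: [0.6406, 0.0698, 0.0557]
ee_rot: [2.192, 2.25, 0.001]
wrist_force: [0.7, -0.2, -0.2]
width: 0.0396
gripper_force: 60.6
```

step_arm([
  [0,0,0],
  [0,0,0],
  [0,0,0],
  [0,0,0],
  [0,0,0],
  [0,0,0],
  [0,0,0],
  [0,0,0],
], yaw=[0,0,0,0,0,0,0,0])

```text
clock: 24.35
ee_pos: [0.6406, 0.0699, 0.0556]
ee_rot: [2.192, 2.251, 0.001]
wrist_force: [-1.4, 0.8, 6.0]
width: 0.039
gripper_force: 61.0
```

step_arm([
  [0,0,0],
  [0,0,0],
  [0,0,0],
  [0,0,0],
  [0,0,-10],
  [0,0,-35],
  [0,0,-70],
  [0,0,-100],
], yaw=[0,0,0,0,0,0,0,0], grip=1)

```text
clock: 25.35
ee_pos: [0.6405, 0.0699, 0.1575]
ee_rot: [2.191, 2.25, 0.001]
wrist_force: [0.9, -0.0, 0.1]
width: 0.0856
gripper_force: 0.0
```

```bash
python3 -c "
from h import *
print(env.state()['ee_pos'],go(.476,.185,.17,82.6))"
```

```text
[0.64054718 0.06986268 0.15745409] (array([ 119.5, -161.4,  -12.7]), np.float64(8.9))
```

step_arm([
  [10,-14,-6],
  [35,-47,-13],
  [66,-89,-13],
  [95,-128,-13],
  [112,-152,-13],
  [119,-161,-13],
  [119,-161,-13],
  [119,-161,-13],
], yaw=[1,3,5,7,9,9,9,9])

```text
clock: 26.35
ee_pos: [0.4769, 0.1841, 0.1681]
ee_rot: [2.362, 2.072, -0.0]
wrist_force: [-0.4, 0.3, -0.8]
width: 0.0854
gripper_force: 0.0
```

```bash
python3 -c "
from h import *
import cv2
print(go(.476,.185,.0615,82.6))
s=env.state();cv2.imwrite('pics/w6.png',grab_frame('wrist'))"
```

```text
(array([  0.8,  -1. , 106.6]), np.float64(-0.1))
```

View pics/w6.png

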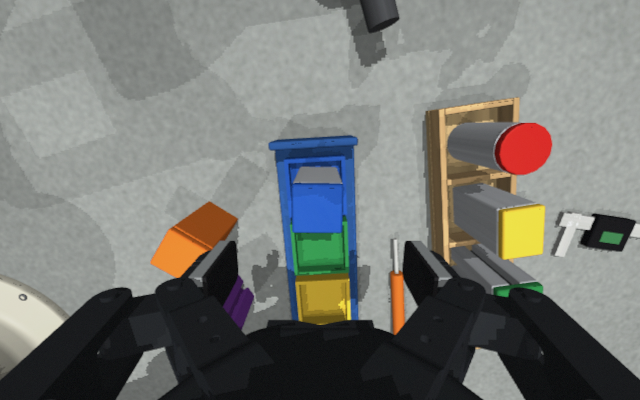

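Blue is square to the fingers at (317,208), and the orange decoy is clear of the left finger. I'll grasp it.

step_arm([
  [1,-1,15],
  [1,-1,40],
  [1,-1,70],
  [1,-1,92],
  [1,-1,103],
  [1,-1,107],
  [1,-1,107],
  [1,-1,107],
], yaw=[0,0,0,0,0,0,0,0])

```text
clock: 27.4
ee_pos: [0.4758, 0.1857, 0.062]
ee_rot: [2.361, 2.072, 0.002]
wrist_force: [-0.1, 0.1, -0.7]
width: 0.0855
gripper_force: 0.0
```

step_arm([
  [0,0,0],
  [0,0,0],
  [0,0,0],
  [0,0,0],
  [0,0,0],
  [0,0,0],
  [0,0,0],
  [0,0,0],
], yaw=[0,0,0,0,0,0,0,0], grip=-1)

```text
clock: 28.4
ee_pos: [0.4756, 0.1857, 0.0616]
ee_rot: [2.362, 2.072, 0.001]
wrist_force: [-2.1, -0.9, 5.9]
width: 0.0395
gripper_force: 60.3
```

```bash
python3 -c "
from h import *
print(env.state()['ee_pos'],go(.6413,-.0003,.165,91))"
```

```text
[0.47556703 0.18569383 0.06156306] (array([-162.8,  188.6, -103.4]), np.float64(-8.5))
```

step_arm([
  [0,0,-15],
  [0,0,-45],
  [0,0,-75],
  [0,0,-100],
  [-4,5,-113],
  [-18,22,-113],
  [-42,50,-113],
  [-72,84,-113],
], yaw=[0,0,0,0,0,0,0,0])

```text
clock: 29.4
ee_pos: [0.5503, 0.1016, 0.1732]
ee_rot: [-2.36, -2.072, 0.002]
wrist_force: [0.5, 0.8, -1.3]
width: 0.0396
gripper_force: 60.4
```

step_arm([
  [-30,34,0],
  [-56,65,0],
  [-75,87,0],
  [-87,100,0],
  [-91,105,0],
  [-91,105,0],
  [-91,105,0],
  [-91,105,0],
], yaw=[-1,-3,-5,-7,-8,-8,-8,-8])

```text
clock: 30.4
ee_pos: [0.6414, -0.0001, 0.1745]
ee_rot: [2.211, 2.232, 0.0]
wrist_force: [-0.8, -0.8, -1.3]
width: 0.0395
gripper_force: 60.5
```

```bash
python3 -c "
from h import *
print(env.state()['ee_pos'],go(.6413,-.0003,.0557,91))"
```

```text
[ 6.41405690e-01 -8.33675211e-05  1.74451070e-01] (array([-2.000e-01, -1.000e-01,  1.188e+02]), np.float64(-0.5))
```

step_arm([
  [0,0,12],
  [0,0,36],
  [0,0,64],
  [0,0,90],
  [0,0,107],
  [0,0,115],
  [0,0,118],
  [0,0,119],
], yaw=[0,0,0,0,0,0,0,0])

```text
clock: 31.4
ee_pos: [0.642, -0.0006, 0.0559]
ee_rot: [2.211, 2.231, 0.001]
wrist_force: [0.3, -0.0, -1.2]
width: 0.0393
gripper_force: 60.5
```

step_arm([
  [0,0,0],
  [0,0,0],
  [0,0,0],
  [0,0,0],
  [0,0,0],
  [0,0,0],
  [0,0,0],
  [0,0,0],
], yaw=[0,0,0,0,0,0,0,0])

```text
clock: 32.4
ee_pos: [0.6418, -0.0006, 0.0556]
ee_rot: [2.211, 2.231, 0.001]
wrist_force: [-1.1, 0.3, 5.6]
width: 0.0395
gripper_force: 61.1
```

step_arm([
  [0,0,0],
  [0,0,0],
  [0,0,0],
  [0,0,0],
  [0,0,-10],
  [0,0,-35],
  [0,0,-70],
  [0,0,-110],
], yaw=[0,0,0,0,0,0,0,0], grip=1)

```text
clock: 33.4
ee_pos: [0.6414, -0.0005, 0.1668]
ee_rot: [-2.211, -2.231, 0.0]
wrist_force: [0.2, -0.4, -0.1]
width: 0.0853
gripper_force: 0.0
```

step_arm([
  [-20,0,-20],
  [-60,0,-40],
  [-110,0,-40],
  [-150,0,-40],
  [-180,0,-40],
  [-190,0,-40],
  [-190,0,-40],
  [-190,0,-40],
], yaw=[0,0,0,0,0,0,0,0])

```text
clock: 34.4
ee_pos: [0.6435, -0.1894, 0.2055]
ee_rot: [-2.21, -2.233, -0.0]
wrist_force: [0.2, 0.2, -0.3]
width: 0.0854
gripper_force: 0.0
```

```bash
python3 -c "
from h import *
import cv2
cv2.imwrite('pics/top7.png',cv2.resize(grab_frame('top')[80:280,130:390],None,fx=3,fy=3,interpolation=cv2.INTER_CUBIC))"
```

```text
(no output)
```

View pics/top7.png

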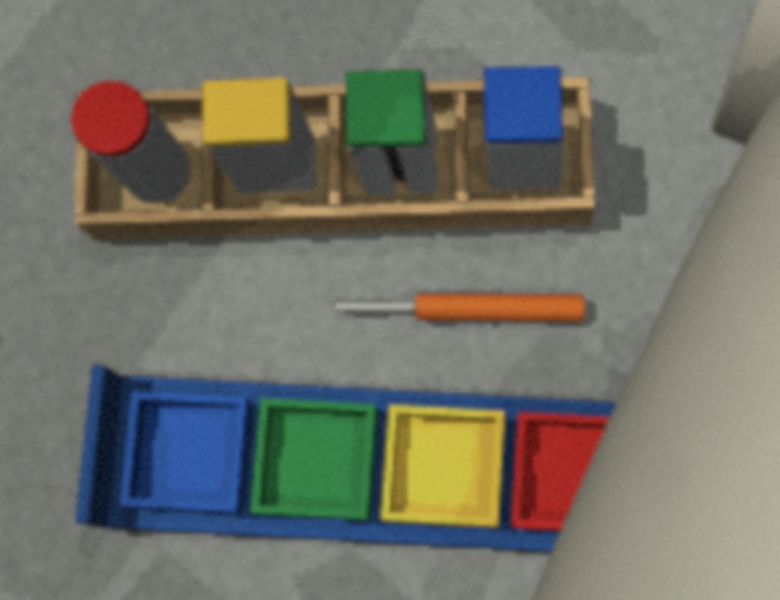

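All four pieces stand in their cells. Caps: red (110,118), yellow (246,110), green (386,108), blue (522,103). I'll check the numbers, then hand in.

```bash
python3 -c "
from h import *
c=np.array([.6395,.1047]);a=np.radians(1);R=np.array([[np.cos(a),-np.sin(a)],[np.sin(a),np.cos(a)]])
ok=True
for (u,v),y in zip(((110,118),(246,110),(386,108),(522,103)),(.105,.035,-.035,-.105)):
    d=R.T@(px2w('top',(u/3+130-.3,v/3+80-.3),.1)[:2]-c)-[0,y];print(d.round(4));ok&=abs(d).max()<.010
if ok: print(env.job_done())"
```

```text
[-0.0005 -0.0001]
[0.0014 0.0008]
[ 0.0001 -0.0005]
[ 0.0005 -0.0001]
the job is handed in; nothing more can be done
None
```

The job is handed in: from left to right the inspection rack now holds red, yellow, green and blue, the reverse of the starting order, each piece standing within about 2 mm of its cell centre (top camera), finished at about 34 s of the 83 s allowed.

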